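# Free the air outlet: uncouple the orange plug

## Robot

A 6-joint arm with a two-finger parallel gripper is mounted at the origin on the work surface. World frame = base frame: x ahead of the robot, y to its left, z up, the work surface at z = 0. Lengths are in m, angles in rad, forces in N, time in s.
With the tool pointing down it reaches from about 0.4 to 0.825 m from the base axis. Payload 7 kg.
Tool frame: the origin (TCP) lies on the centre line of the jaws, within the pads' length; the fingertips stand 22 mm ahead of it and the grasp point (between the pads) lies 3 mm ahead of it (arm.tcp_to_tips is the distance from the TCP to the fingertips, in m); z points along the fingers, y is the line along which they close (so a half turn about z gives the same grasp; the last joint's range is limited). The gripper opens to 88 mm and grips with 3 to 60 N. Pads are 19 mm wide; open, the fingers measure 130 mm over their backs; the gripper's body (78 mm by 193 mm) begins 47 mm behind the grasp point.
Start: joints at [-0.879, 0.359, 0.012, 0, -1.224, -0.288], TCP at [0.265, -0.621, 0.249] pointing down, gripper open.
Joint ranges: [-3.07, 3.07], [-1.43, 2.12], [-1.02, 1.25], [-3.03, 1.67], [-3.05, -0], [-3.03, 3.03]. Speed limits (rad/s): [2.39, 2.39, 3.01, 3.14, 3.14, 3.14].

## Interface

Orientations are given as [roll, pitch, yaw] about the fixed x, y, z axes, in that order (R = Rz(yaw) Ry(pitch) Rx(roll)).
In Python, from station import arm gives the robot as it stands.
- The arm moves only by the tool jog_arm, never from a script. Its argument "targets" is a list of rows, each an object of numbers: "dx", "dy", "dz": the shift along the tool's x, y, z in mm; "rx", "ry", "rz": the turn, a rotation vector about the tool's x, y, z in rad; "gripper": the closure, from 0 (fully open) to 1 (shut). In form: [{"dx": .., "dy": .., "dz": .., "rx": .., "ry": .., "rz": .., "gripper": ..}, ...]. A call has exactly 8 rows; each row is the pose to reach, as a shift and turn from the pose commanded when the call began, along the tool's axes at that moment; what a row does not reach only later rows make up. A row lasts 1/12 s, in which the tool goes at most 41.7 mm and 7.16 degrees, less where a joint would pass 70% of its speed; a pose out of reach is approached as far as the arm can. A call with a gripper value outside its range is refused whole. The fingers move at their own pace and stop on an object; "force" is the grip in N (left out, the last holds). Time passes only in rows, so rows that repeat a pose let the fingers close, or fill a call up. It gives the time, the measured TCP pose, the force, the opening and the grip force at its end, in the units of the state.
- arm.get_state(): the state, without advancing time (a new reading comes with each control period).
- arm.grab_frame(name): name is "scene" or "side" or "wrist"; returns a dict with "frame" (420x560x3 uint8, red, green, blue), "z_map" (420x560 float32, m along the optical axis (not along the pixel's ray), 0 where there is no reading), "fx", "fy", "cx", "cy" (pixels), "distortion" ([k1, k2, p1, p2, k3] as OpenCV has them; the pictures are not rectified), "view" (4x4, takes a point from world to camera coordinates). Camera axes: x right, y down, z forward; pixel columns grow to the right and rows downward; lengths in m; the calibration is good to about 2 mm. A picture is of the moment at which its call begins.
- arm.job_done(): hands the job in; it is judged then, once.
The state is a dict: "t": time; "q": joint angles; "qd": joint speeds; "joint_efforts": joint torques, N m; "eef_pos": TCP position; "ee_rot": TCP orientation; "force": force on the tool from outside, world axes, zero at the start; "moment": the same for the moment, N m; "width": finger opening in m; "gripper_force": force on a finger pad.
Only numpy, scipy, OpenCV 4.12 (cv2) and the standard library are available. Lean on these libraries where they do the work, as an engineer would, in place of code of your own. Each camera call takes 0.05 s, during which the arm holds its last target. There are 200 camera calls.

## Task

Uncouple the plug with the orange knob from its air coupling on the workbench: push the sprung sleeve of its coupling down until the plug pops up, let go of the sleeve, pull the plug out so that the sleeve snaps forward again, and put the plug in the grey tray. Leave the blue plug coupled.

Things in the scene. Friction and masses are not known exactly. Their poses are not given: they have to be found in the camera images.
- orange_plug: Loose plug, 64 mm, 50 g, coupled upright at the start. Origin: centre of its lower tip, 46 mm above the bench; z up its axis. Steel nipple 12 mm diameter, z 0 to 42 mm; orange hex knob 22 mm across flats, z 42 to 64 mm. When its sleeve is pushed down, the plug pops up 8 mm (knob then 96 to 118 mm above the bench) and stays upright in the bore, whose mouth is at 82 mm: lift it straight out.
- orange_sleeve (a joint): Steel sleeve round the orange plug's nipple, on its axis: 32 mm diameter, 60 to 84 mm above the bench, 38 mm rim at 54 to 60 mm. Value: travel down in m; 0 = forward (up, plug locked), 0.010 = fully down; spring 4.5 to 9 N. Plug freed from 0.0065: push 8 to 10 mm. Grip it from above, knob between the fingers. Let go, it stays near 0.006 until the plug is out, then snaps to 0.
- tray: Open grey sheet-metal tray, fixed to the bench, 160 mm (its x) by 110 mm (its y), 35 mm high, walls 4 mm and floor about 5 mm thick. Origin: centre of its underside, at bench height; z up.
- blue_plug: The same plug with a blue knob, in a second coupling of the same make; origin and axes as for orange_plug; it stays coupled. Each coupling stands on a 70 x 70 mm aluminium block, 30 mm high, bolted to the bench, with a brass hexagon above it to 42 mm.
There are look-alikes about, which are no part of the job. Of the things shaped like the blue_plug, the blue one is meant.

How it is judged:
By the outcome, as a careful person would: the job done as asked, in the order asked, and still so for the second after the job is handed in, with the robot touching nothing.
It also fails if it takes over 45 s, if anything falls off the work surface, if the arm or the gripper's body presses on something with over 40 N, if the wrist force passes 120 N, or if a joint passes its speed limit or range.

## Working session

There is one attempt and no reset: what is moved stays moved. The work goes in short steps, Python scripts to look and compute and a tool call to move; the robot and the scene stay as the last step left them, time stands still between calls to the robot, and variables do not carry over. Pictures are saved under pics/ and viewed, at most 10 in all, crops included, and the job is handed in when it is done.

Besides the shell and the picture viewer there is one more tool, called after "Emit:" in YAML: its name, and indented under it one key for each argument. jog_arm: Moves the arm, as the interface text tells. Its arguments: {"type":"object","properties":{"targets":{"type":"array","items":{"type":"object","properties":{"dx":{"type":"number"},"dy":{"type":"number"},"dz":{"type":"number"},"rx":{"type":"number"},"ry":{"type":"number"},"rz":{"type":"number"},"gripper":{"type":"number"}}}},"force":{"type":"number"}},"required":["targets"]}

```bash
mkdir -p pics
cat > h.py <<'E'
import numpy as np, cv2, pickle
from station import arm
def grab(n,tag):
    f=arm.grab_frame(n); pickle.dump(f,open(f'pics/{tag}.pkl','wb'))
    cv2.imwrite(f'pics/{tag}.png',cv2.cvtColor(f['frame'],cv2.COLOR_RGB2BGR)); return f
def load(tag): return pickle.load(open(f'pics/{tag}.pkl','rb'))
def ray(f,u,v):
    K=np.array([[f['fx'],0,f['cx']],[0,f['fy'],f['cy']],[0,0,1]])
    p=cv2.undistortPoints(np.array([[[u,v]]],float),K,np.array(f['distortion'],float))[0,0]
    T=np.linalg.inv(f['view']); return T[:3,3],T[:3,:3]@np.array([p[0],p[1],1])
def pt(f,u,v):  # by depth
    o,d=ray(f,u,v); return o+d*f['z_map'][int(round(v)),int(round(u))]
def atz(f,u,v,z):
    o,d=ray(f,u,v); return o+d*(z-o[2])/d[2]
E
python3 - <<'E'
from h import *
a=grab('scene','s1');b=grab('side','d1')
im=np.hstack([cv2.imread('pics/s1.png')]);
s=arm.get_state();print(s)
E
```

```text
{'t': 0.1, 'q': array([-8.78873407e-01,  3.59304330e-01,  1.11755525e-02, -3.06375142e-04,
       -1.22412198e+00, -2.88094619e-01]), 'qd': array([ 1.18902003e-03, -3.33876660e-03,  2.00990799e-03,  1.84466231e-03,
        4.20858356e-06,  2.98996891e-05]), 'joint_efforts': array([-1.30023684e-03, -5.84164166e+01,  2.93753207e+01,  7.01566458e+00,
        1.01702206e-02, -5.57185717e-05]), 'eef_pos': array([ 0.26505241, -0.62034701,  0.24773474]), 'ee_rot': array([ 3.14011632e+00, -1.37119671e-04, -2.73786856e+00]), 'force': array([-0.24105476,  0.26216055,  0.40393166]), 'moment': array([ 0.00128554, -0.07027418,  0.06160041]), 'gripper_force': 0.0, 'width': 0.087423679050048}
```

View pics/s1.png

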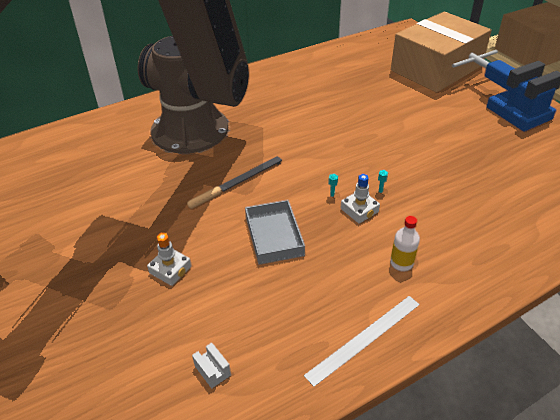

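View pics/d1.png

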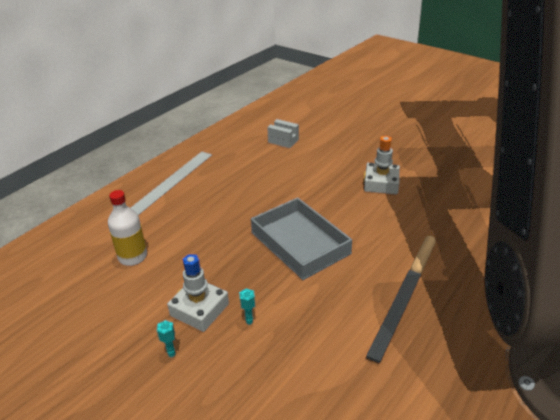

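The scene view shows the orange knob at (163,240), in a coupling on a block. The blue knob is at (363,181), two loose teal plugs are at (333,182) and (383,178), and the tray is at (275,232). In the side view the orange knob is at (385,145), the blue at (192,265) and the tray at (300,237). The orange plug is the only orange one and it is coupled. I'll confirm this in an enlarged crop.

Run:
```python
from h import *
a=load('s1');b=load('d1')
A=cv2.imread('pics/s1.png')[220:290,130:210];B=cv2.imread('pics/d1.png')[130:200,345:425]
im=np.hstack([cv2.resize(x,(400,350),interpolation=cv2.INTER_CUBIC) for x in(A,B)])
cv2.imwrite('pics/c1.png',im)
for f,n in((a,'s'),(b,'d')):
    h=cv2.cvtColor(f['frame'],cv2.COLOR_RGB2HSV)
    for nm,lo,hi in(('o',(5,200,120),(16,255,255)),('b',(108,150,60),(128,255,255))):
        m=cv2.inRange(h,lo,hi); k,l,st,c=cv2.connectedComponentsWithStats(m)
        for i in range(1,k):
            if 40<st[i,4]<400: print(n,nm,st[i],c[i].round(1),atz(f,*c[i],.099).round(4),pt(f,*c[i]).round(4))
# tray rim points by depth
P=[]
for f in(a,b):
    vs,us=np.mgrid[195:275:1,235:355:1]
    for v,u in zip(vs.ravel(),us.ravel()):
        if f['z_map'][v,u]>0:
            p=pt(f,u,v)
            if .026<p[2]<.04: P.append(p)
P=np.array(P);print(len(P),P.min(0),P.max(0))
print(cv2.minAreaRect((P[:,:2]*1000).astype(np.float32)))
```

```text
s o [157 232  11  15  68] [162.2 239.7] [ 0.4873 -0.2549  0.099 ] [ 0.4997 -0.2573  0.1117]
s b [487  60  27  27 258] [498.   71.6] [0.3433 0.9126 0.099 ] [0.3528 0.8994 0.1073]
s b [359 174   9  13  84] [362.9 180.7] [0.5512 0.2298 0.099 ] [0.558  0.2239 0.1066]
d o [381 138  10  12  60] [386.1 143.6] [ 0.4831 -0.2508  0.099 ] [ 0.4797 -0.2439  0.1034]
d b [184 255  15  20 209] [191.3 265.5] [0.5457 0.2326 0.099 ] [0.5396 0.2374 0.106 ]
1652 [ 0.42162698 -0.07366053  0.02600013] [0.60898727 0.2300739  0.03902905]
((540.2215576171875, 80.08866882324219), (276.5821838378906, 167.4597930908203), 72.66166687011719)
```

View pics/c1.png

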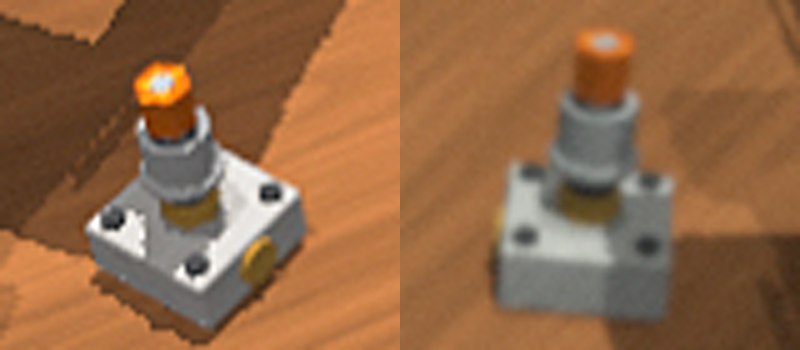

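The crop confirms it. The orange hex knob stands in the steel sleeve on its block, with the top centre at scene (162.6,236.6) and side (385.8,138.4).

Run:
```python
from h import *
a=load('s1');b=load('d1')
for f,u,v in((a,162.6,236.6),(b,385.8,138.4)): print(atz(f,u,v,.110).round(4),pt(f,u,v).round(4))
for f,u,v in((a,130+173/5,220+190/5),(b,345+190/5,130+180/5)): print('base',atz(f,u,v,.054).round(4))
for f,(x0,x1,y0,y1) in((a,(240,310,195,270)),(b,(245,356,195,278))):
    P=np.array([pt(f,u,v) for v in range(y0,y1) for u in range(x0,x1) if f['z_map'][v,u]>0])
    Q=P[(P[:,2]>.027)&(P[:,2]<.042)]
    print(len(Q),cv2.minAreaRect((Q[:,:2]*1000).astype(np.float32)))
    Q=P[(P[:,2]>.002)&(P[:,2]<.008)];print(np.median(Q,0))
from scipy.spatial.transform import Rotation as R
s=arm.get_state();print(R.from_euler('xyz',s['ee_rot']).as_matrix().round(3))
```

```text
[ 0.49  -0.253  0.11 ] [ 0.4912 -0.2532  0.1113]
[ 0.485  -0.2514  0.11  ] [ 0.4862 -0.2538  0.1086]
base [ 0.4984 -0.2617  0.054 ]
base [ 0.4787 -0.2377  0.054 ]
471 ((516.30615234375, 1.319000244140625), (110.59337615966797, 166.52029418945312), 73.57841491699219)
[0.5094332  0.00536985 0.00368099]
929 ((514.1792602539062, 2.6982040405273438), (112.2584228515625, 164.33493041992188), 73.14818572998047)
[ 0.51958233 -0.00744288  0.00339742]
[[-0.92  -0.393 -0.001]
 [-0.393  0.92   0.001]
 [ 0.     0.001 -1.   ]]
```

Emit:
jog_arm:
  targets:
    - {"dx": -29, "dy": 21}
    - {"dx": -58, "dy": 42}
    - {"dx": -87, "dy": 63}
    - {"dx": -116, "dy": 84}
    - {"dx": -145, "dy": 105}
    - {"dx": -174, "dy": 126}
    - {"dx": -203, "dy": 147}
    - {"dx": -232, "dy": 168}

```text
invalid input at $.targets[0]: expected keys dx, dy, dz, rx, ry, rz, gripper
```

Emit:
jog_arm:
  targets:
    - {"dx": -29, "dy": 21}
    - {"dx": -58, "dy": 42}
    - {"dx": -87, "dy": 62}
    - {"dx": -117, "dy": 83}
    - {"dx": -117, "dy": 83}
    - {"dx": -117, "dy": 83}
    - {"dx": -117, "dy": 83}
    - {"dx": -117, "dy": 83}

```text
invalid input at $.targets[0]: expected keys dx, dy, dz, rx, ry, rz, gripper
```

Run:
```python
from h import *
f=grab('wrist','w1')
s=arm.get_state();print(s['t'],s['eef_pos'],s['ee_rot'],s['q'],s['force'])
print(np.linalg.inv(f['view']).round(3))
```

```text
0.15 [ 0.26504449 -0.62041641  0.24784002] [ 3.14032538e+00 -1.00327209e-04 -2.73789032e+00] [-8.78937964e-01  3.59222187e-01  1.12847145e-02 -2.80647210e-04
 -1.22410240e+00 -2.88060566e-01] [-0.57454152  0.17754541 -0.46445456]
[[-0.393  0.887  0.244  0.199]
 [ 0.92   0.379  0.105 -0.65 ]
 [ 0.     0.266 -0.964  0.383]
 [ 0.     0.     0.     1.   ]]
```

View pics/w1.png

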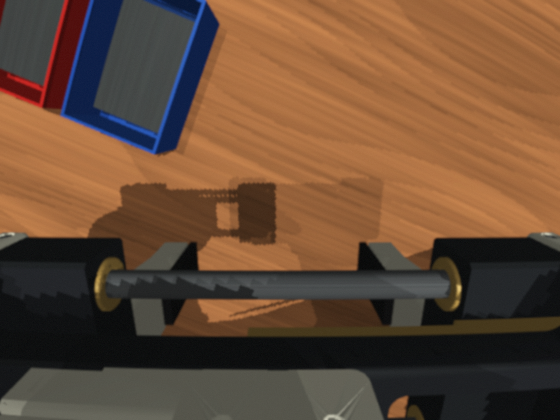

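The wrist view at the start pose shows the fingers and two bins (red and blue) well away from the job. A row needs all seven keys, so I'll resend the move.

Emit:
jog_arm:
  targets:
    - {"dx": -29, "dy": 21, "dz": 0, "rx": 0, "ry": 0, "rz": 0, "gripper": 0}
    - {"dx": -58, "dy": 42, "dz": 0, "rx": 0, "ry": 0, "rz": 0, "gripper": 0}
    - {"dx": -87, "dy": 63, "dz": 0, "rx": 0, "ry": 0, "rz": 0, "gripper": 0}
    - {"dx": -116, "dy": 84, "dz": 0, "rx": 0, "ry": 0, "rz": 0, "gripper": 0}
    - {"dx": -145, "dy": 105, "dz": 0, "rx": 0, "ry": 0, "rz": 0, "gripper": 0}
    - {"dx": -174, "dy": 126, "dz": 0, "rx": 0, "ry": 0, "rz": 0, "gripper": 0}
    - {"dx": -203, "dy": 147, "dz": 0, "rx": 0, "ry": 0, "rz": 0, "gripper": 0}
    - {"dx": -232, "dy": 168, "dz": 0, "rx": 0, "ry": 0, "rz": 0, "gripper": 0}

```text
t: 0.82
eef_pos: [0.413, -0.3734, 0.2485]
ee_rot: [3.141, 0.0, -2.738]
force: [0.6, -0.8, 0.7]
width: 0.0875
gripper_force: 0.0
```

Emit:
jog_arm:
  targets:
    - {"dx": -29, "dy": 21, "dz": 0, "rx": 0, "ry": 0, "rz": 0, "gripper": 0}
    - {"dx": -58, "dy": 42, "dz": 0, "rx": 0, "ry": 0, "rz": 0, "gripper": 0}
    - {"dx": -87, "dy": 62, "dz": 0, "rx": 0, "ry": 0, "rz": 0, "gripper": 0}
    - {"dx": -117, "dy": 83, "dz": 0, "rx": 0, "ry": 0, "rz": 0, "gripper": 0}
    - {"dx": -117, "dy": 83, "dz": 0, "rx": 0, "ry": 0, "rz": 0, "gripper": 0}
    - {"dx": -117, "dy": 83, "dz": 0, "rx": 0, "ry": 0, "rz": 0, "gripper": 0}
    - {"dx": -117, "dy": 83, "dz": 0, "rx": 0, "ry": 0, "rz": 0, "gripper": 0}
    - {"dx": -117, "dy": 83, "dz": 0, "rx": 0, "ry": 0, "rz": 0, "gripper": 0}

```text
t: 1.48
eef_pos: [0.487, -0.2533, 0.2484]
ee_rot: [3.141, -0.0, -2.739]
force: [-0.2, 0.5, -0.4]
width: 0.0873
gripper_force: 0.0
```

Run:
```python
from h import *
f=grab('wrist','w2')
s=arm.get_state();print(s['t'],s['eef_pos'],s['ee_rot'],s['q'],s['force'])
print(np.linalg.inv(f['view']).round(3))
```

```text
1.5333 [ 0.48692363 -0.25352445  0.24845686] [ 3.14145657e+00 -2.63600493e-04 -2.73902182e+00] [-1.23122854e-01  1.52074473e-01 -2.67746250e-01  1.59528197e-05
 -1.15127190e+00 -1.04510915e+00] [ 0.38986577 -0.63486813  0.9383913 ]
[[-0.392  0.887  0.245  0.421]
 [ 0.92   0.379  0.103 -0.282]
 [-0.001  0.266 -0.964  0.383]
 [ 0.     0.     0.     1.   ]]
```

View pics/w2.png

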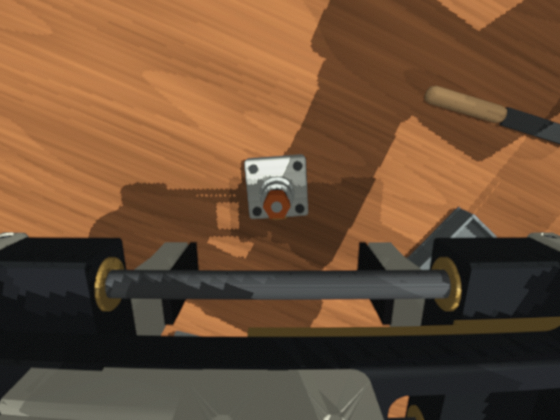

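The wrist view shows the orange knob's top at about (277,207), centred between the fingers. The block is parallel to the jaws. I'll enlarge it for the hexagon's angle and position.

Run:
```python
from h import *
f=load('w2')
c=cv2.imread('pics/w2.png')[145:230,230:325];cv2.imwrite('pics/c2.png',cv2.resize(c,None,fx=7,fy=7,interpolation=cv2.INTER_CUBIC))
P=np.array([pt(f,u,v) for v in range(150,228) for u in range(240,312) if f['z_map'][v,u]>0])
for lo,hi in((.1075,.1125),(.080,.0855),(.028,.032)):
    Q=P[(P[:,2]>lo)&(P[:,2]<hi)];r=cv2.minAreaRect((Q[:,:2]*1000).astype(np.float32)); print(len(Q),r)
    print(Q.mean(0))
print(atz(f,277,207,.11))
```

```text
504 ((487.8600769042969, -254.93621826171875), (21.79222869873047, 24.49846076965332), 24.938913345336914)
[ 0.4878052  -0.25516654  0.10931452]
228 ((483.568603515625, -257.1874084472656), (21.436580657958984, 30.964359283447266), 25.734474182128906)
[ 0.48119827 -0.25814358  0.08233229]
1737 ((487.7656555175781, -255.48870849609375), (68.16560363769531, 68.21881866455078), 27.379695892333984)
[ 0.48262663 -0.25788342  0.02912982]
[ 0.4885225  -0.25413751  0.11      ]
```

View pics/c2.png

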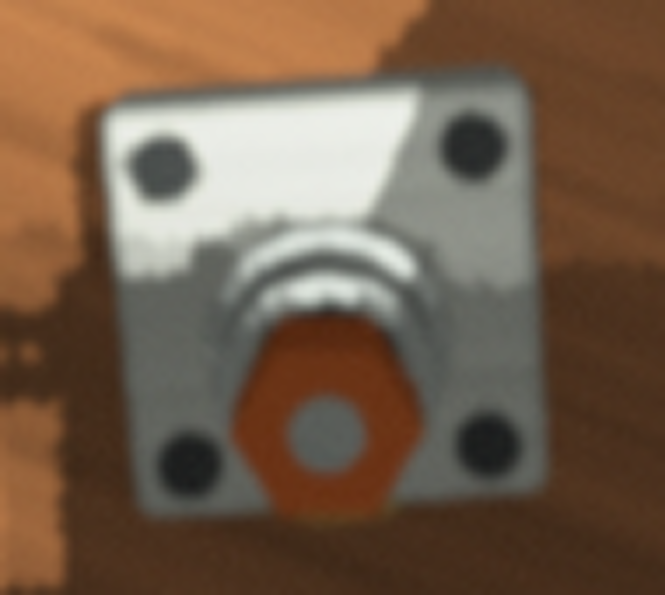

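The knob axis is at (0.488, -0.2545), which agrees with the block's centre. The hexagon's corners face the jaws, so I'll turn 0.49 rad to meet its flats and descend round the sleeve.

Emit:
jog_arm:
  targets:
    - {"dx": 0, "dy": -1, "dz": 10, "rx": 0, "ry": 0, "rz": 0.12, "gripper": 0.35}
    - {"dx": 0, "dy": -1, "dz": 30, "rx": 0, "ry": 0, "rz": 0.24, "gripper": 0.35}
    - {"dx": 0, "dy": -1, "dz": 55, "rx": 0, "ry": 0, "rz": 0.36, "gripper": 0.35}
    - {"dx": 0, "dy": -1, "dz": 85, "rx": 0, "ry": 0, "rz": 0.49, "gripper": 0.35}
    - {"dx": 0, "dy": -1, "dz": 115, "rx": 0, "ry": 0, "rz": 0.49, "gripper": 0.35}
    - {"dx": 0, "dy": -1, "dz": 140, "rx": 0, "ry": 0, "rz": 0.49, "gripper": 0.35}
    - {"dx": 0, "dy": -1, "dz": 155, "rx": 0, "ry": 0, "rz": 0.49, "gripper": 0.35}
    - {"dx": 0, "dy": -1, "dz": 159, "rx": 0, "ry": 0, "rz": 0.49, "gripper": 0.35}

```text
t: 2.2
eef_pos: [0.4855, -0.2543, 0.0866]
ee_rot: [3.141, -0.005, 3.053]
force: [-0.6, -0.0, 0.0]
width: 0.0569
gripper_force: 0.0
```

Emit:
jog_arm:
  targets:
    - {"dx": 0, "dy": 0, "dz": 0, "rx": 0, "ry": 0, "rz": 0, "gripper": 0.35}
    - {"dx": 0, "dy": 0, "dz": 0, "rx": 0, "ry": 0, "rz": 0, "gripper": 0.45}
    - {"dx": 0, "dy": 0, "dz": 0, "rx": 0, "ry": 0, "rz": 0, "gripper": 0.45}
    - {"dx": 0, "dy": 0, "dz": 0, "rx": 0, "ry": 0, "rz": 0, "gripper": 0.45}
    - {"dx": 0, "dy": 0, "dz": 0, "rx": 0, "ry": 0, "rz": 0, "gripper": 0.55}
    - {"dx": 0, "dy": 0, "dz": 0, "rx": 0, "ry": 0, "rz": 0, "gripper": 0.55}
    - {"dx": 0, "dy": 0, "dz": 0, "rx": 0, "ry": 0, "rz": 0, "gripper": 0.55}
    - {"dx": 0, "dy": 0, "dz": 0, "rx": 0, "ry": 0, "rz": 0, "gripper": 0.55}
  force: 20

```text
t: 2.87
eef_pos: [0.488, -0.2536, 0.0898]
ee_rot: [-3.142, 0.0, 3.056]
force: [0.3, 0.9, 0.7]
width: 0.0395
gripper_force: 0.0
```

Run:
```python
from h import *
f=grab('side','d2')
c=cv2.imread('pics/d2.png')[95:215,320:460];cv2.imwrite('pics/c3.png',cv2.resize(c,None,fx=5,fy=5,interpolation=cv2.INTER_CUBIC))
s=arm.get_state();print(s)
```

```text
{'t': 2.9167, 'q': array([-1.23074729e-01,  3.12841735e-01, -4.65347712e-01, -1.23101339e-05,
       -7.92374825e-01, -1.53378228e+00]), 'qd': array([-0.00094368,  0.00262828, -0.00087569,  0.00025479, -0.00069365,
       -0.00089314]), 'joint_efforts': array([-1.14923375e-02, -4.75847948e+01,  2.21541274e+01,  5.27556762e+00,
       -7.84175727e-02,  1.61241064e-04]), 'eef_pos': array([ 0.48795652, -0.25361891,  0.08971428]), 'ee_rot': array([3.14159248e+00, 2.32220484e-04, 3.05552333e+00]), 'force': array([ 0.44549881, -0.51634909,  0.95890194]), 'moment': array([-0.09339745, -0.06790221,  0.00026728]), 'gripper_force': 0.0, 'width': 0.03959181135714847}
```

View pics/c3.png

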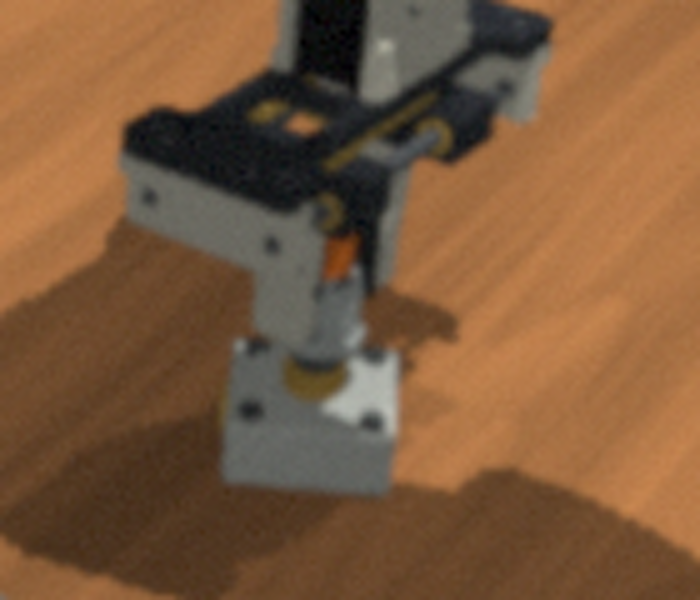

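The side crop shows the fingers astride the sleeve and clear of the block, with the orange knob between them at crop (340,255). Now I'll grip and press.

Emit:
jog_arm:
  targets:
    - {"dx": 0, "dy": -0.7, "dz": 0, "rx": 0, "ry": 0, "rz": 0, "gripper": 0.55}
    - {"dx": 0, "dy": -0.7, "dz": 0, "rx": 0, "ry": 0, "rz": 0, "gripper": 0.6}
    - {"dx": 0, "dy": -0.7, "dz": 0, "rx": 0, "ry": 0, "rz": 0, "gripper": 0.7}
    - {"dx": 0, "dy": -0.7, "dz": 0, "rx": 0, "ry": 0, "rz": 0, "gripper": 0.8}
    - {"dx": 0, "dy": -0.7, "dz": 0, "rx": 0, "ry": 0, "rz": 0, "gripper": 0.9}
    - {"dx": 0, "dy": -0.7, "dz": 0, "rx": 0, "ry": 0, "rz": 0, "gripper": 1}
    - {"dx": 0, "dy": -0.7, "dz": 0, "rx": 0, "ry": 0, "rz": 0, "gripper": 1}
    - {"dx": 0, "dy": -0.7, "dz": 0, "rx": 0, "ry": 0, "rz": 0, "gripper": 1}
  force: 40

```text
t: 3.58
eef_pos: [0.4879, -0.2536, 0.0894]
ee_rot: [3.141, -0.0, 3.055]
force: [0.3, 5.0, 0.5]
width: 0.0311
gripper_force: 40.0
```

Emit:
jog_arm:
  targets:
    - {"dx": 0, "dy": 0.7, "dz": 1, "rx": 0, "ry": 0, "rz": 0, "gripper": 1}
    - {"dx": 0, "dy": 0.7, "dz": 3, "rx": 0, "ry": 0, "rz": 0, "gripper": 1}
    - {"dx": 0, "dy": 0.7, "dz": 5, "rx": 0, "ry": 0, "rz": 0, "gripper": 1}
    - {"dx": 0, "dy": 0.7, "dz": 7, "rx": 0, "ry": 0, "rz": 0, "gripper": 1}
    - {"dx": 0, "dy": 0.7, "dz": 9, "rx": 0, "ry": 0, "rz": 0, "gripper": 1}
    - {"dx": 0, "dy": 0.7, "dz": 9.5, "rx": 0, "ry": 0, "rz": 0, "gripper": 1}
    - {"dx": 0, "dy": 0.7, "dz": 9.5, "rx": 0, "ry": 0, "rz": 0, "gripper": 1}
    - {"dx": 0, "dy": 0.7, "dz": 9.5, "rx": 0, "ry": 0, "rz": 0, "gripper": 1}

```text
t: 4.25
eef_pos: [0.4879, -0.2536, 0.0806]
ee_rot: [-3.142, 0.0, 3.055]
force: [-1.6, 3.6, 8.2]
width: 0.031
gripper_force: 40.0
```

Run:
```python
from h import *
f=grab('side','d3')
c=[cv2.imread(f'pics/{n}.png')[125:185,360:420] for n in('d2','d3')]
cv2.imwrite('pics/c4.png',cv2.resize(np.hstack(c),None,fx=6,fy=6,interpolation=cv2.INTER_CUBIC))
s=arm.get_state();print(s['eef_pos'],s['force'],s['width'])
```

```text
[ 0.48791506 -0.25360157  0.08057449] [-2.67724274  3.18993656  7.09727492] 0.030736462280521026
```

View pics/c4.png

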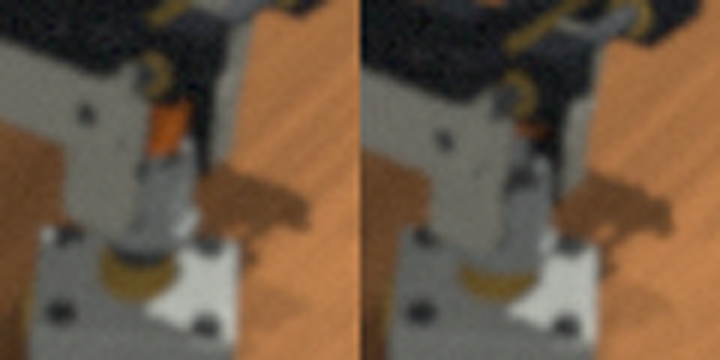

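The right half shows the sleeve pressed down, and the dark nipple now visible below the raised knob, so the plug has popped. I'll open the fingers, then rise to the knob.

Emit:
jog_arm:
  targets:
    - {"dx": 0, "dy": 0, "dz": 0, "rx": 0, "ry": 0, "rz": 0, "gripper": 0.35}
    - {"dx": 0, "dy": 0, "dz": 0, "rx": 0, "ry": 0, "rz": 0, "gripper": 0.35}
    - {"dx": 0, "dy": 0, "dz": 0, "rx": 0, "ry": 0, "rz": 0, "gripper": 0.35}
    - {"dx": 0, "dy": 0, "dz": 0, "rx": 0, "ry": 0, "rz": 0, "gripper": 0.35}
    - {"dx": 0, "dy": 0, "dz": -10, "rx": 0, "ry": 0, "rz": 0, "gripper": 0.35}
    - {"dx": 0, "dy": 0, "dz": -22, "rx": 0, "ry": 0, "rz": 0, "gripper": 0.35}
    - {"dx": 0, "dy": 0, "dz": -32, "rx": 0, "ry": 0, "rz": 0, "gripper": 0.35}
    - {"dx": 0, "dy": 0, "dz": -35, "rx": 0, "ry": 0, "rz": 0, "gripper": 0.35}

```text
t: 4.97
eef_pos: [0.4889, -0.254, 0.1172]
ee_rot: [-3.141, 0.003, 3.056]
force: [-0.2, -0.3, 0.9]
width: 0.0572
gripper_force: 0.0
```

Emit:
jog_arm:
  targets:
    - {"dx": 0, "dy": 0, "dz": 0, "rx": 0, "ry": 0, "rz": 0, "gripper": 0.5}
    - {"dx": 0, "dy": 0, "dz": 0, "rx": 0, "ry": 0, "rz": 0, "gripper": 0.6}
    - {"dx": 0, "dy": 0, "dz": 0, "rx": 0, "ry": 0, "rz": 0, "gripper": 0.7}
    - {"dx": 0, "dy": 0, "dz": 0, "rx": 0, "ry": 0, "rz": 0, "gripper": 0.75}
    - {"dx": 0, "dy": 0, "dz": 0, "rx": 0, "ry": 0, "rz": 0, "gripper": 0.8}
    - {"dx": 0, "dy": 0, "dz": 0, "rx": 0, "ry": 0, "rz": 0, "gripper": 0.9}
    - {"dx": 0, "dy": 0, "dz": 0, "rx": 0, "ry": 0, "rz": 0, "gripper": 1}
    - {"dx": 0, "dy": 0, "dz": 0, "rx": 0, "ry": 0, "rz": 0, "gripper": 1}
  force: 20

```text
t: 5.63
eef_pos: [0.4877, -0.2536, 0.1147]
ee_rot: [3.141, -0.001, 3.055]
force: [-0.1, -0.4, -2.6]
width: 0.0218
gripper_force: 20.0
```

Width 21.8 mm means the knob is held across its flats. I'll lift it straight out.

Emit:
jog_arm:
  targets:
    - {"dx": 0, "dy": 0, "dz": -4, "rx": 0, "ry": 0, "rz": 0, "gripper": 1}
    - {"dx": 0, "dy": 0, "dz": -12, "rx": 0, "ry": 0, "rz": 0, "gripper": 1}
    - {"dx": 0, "dy": 0, "dz": -22, "rx": 0, "ry": 0, "rz": 0, "gripper": 1}
    - {"dx": 0, "dy": 0, "dz": -35, "rx": 0, "ry": 0, "rz": 0, "gripper": 1}
    - {"dx": 0, "dy": 0, "dz": -55, "rx": 0, "ry": 0, "rz": 0, "gripper": 1}
    - {"dx": 0, "dy": 0, "dz": -80, "rx": 0, "ry": 0, "rz": 0, "gripper": 1}
    - {"dx": 0, "dy": 0, "dz": -100, "rx": 0, "ry": 0, "rz": 0, "gripper": 1}
    - {"dx": 0, "dy": 0, "dz": -110, "rx": 0, "ry": 0, "rz": 0, "gripper": 1}

```text
t: 6.3
eef_pos: [0.489, -0.2542, 0.2293]
ee_rot: [-3.14, 0.005, 3.056]
force: [0.5, 0.6, -0.6]
width: 0.0218
gripper_force: 20.0
```

Emit:
jog_arm:
  targets:
    - {"dx": -1, "dy": 25, "dz": 0, "rx": 0, "ry": 0, "rz": 0.05, "gripper": 1}
    - {"dx": -3, "dy": 60, "dz": 0, "rx": 0, "ry": 0, "rz": 0.1, "gripper": 1}
    - {"dx": -5, "dy": 100, "dz": 0, "rx": 0, "ry": 0, "rz": 0.15, "gripper": 1}
    - {"dx": -7, "dy": 140, "dz": 0, "rx": 0, "ry": 0, "rz": 0.2, "gripper": 1}
    - {"dx": -9, "dy": 180, "dz": 0, "rx": 0, "ry": 0, "rz": 0.2, "gripper": 1}
    - {"dx": -11, "dy": 215, "dz": 0, "rx": 0, "ry": 0, "rz": 0.2, "gripper": 1}
    - {"dx": -12, "dy": 245, "dz": 0, "rx": 0, "ry": 0, "rz": 0.2, "gripper": 1}
    - {"dx": -12, "dy": 256, "dz": 0, "rx": 0, "ry": 0, "rz": 0.2, "gripper": 1}

```text
t: 6.97
eef_pos: [0.5222, 0.0035, 0.2256]
ee_rot: [3.141, 0.001, 2.858]
force: [0.5, 0.1, -0.3]
width: 0.0218
gripper_force: 20.0
```

Emit:
jog_arm:
  targets:
    - {"dx": 0, "dy": 0, "dz": 5, "rx": 0, "ry": 0.1, "rz": 0, "gripper": 1}
    - {"dx": 0, "dy": 0, "dz": 15, "rx": 0, "ry": 0.2, "rz": 0, "gripper": 1}
    - {"dx": 0, "dy": 0, "dz": 25, "rx": 0, "ry": 0.3, "rz": 0, "gripper": 1}
    - {"dx": 0, "dy": 0, "dz": 40, "rx": 0, "ry": 0.4, "rz": 0, "gripper": 1}
    - {"dx": 0, "dy": 0, "dz": 55, "rx": 0, "ry": 0.5, "rz": 0, "gripper": 1}
    - {"dx": 0, "dy": 0, "dz": 70, "rx": 0, "ry": 0.6, "rz": 0, "gripper": 1}
    - {"dx": 0, "dy": 0, "dz": 85, "rx": 0, "ry": 0.7, "rz": 0, "gripper": 1}
    - {"dx": 0, "dy": 0, "dz": 90, "rx": 0, "ry": 0.7, "rz": 0, "gripper": 1}

```text
t: 7.63
eef_pos: [0.5205, -0.0007, 0.1274]
ee_rot: [-3.135, -0.718, 2.849]
force: [-1.6, 0.4, -4.6]
width: 0.0218
gripper_force: 20.0
```

Run:
```python
from h import *
grab('side','d4');grab('scene','s4')
a=cv2.resize(cv2.imread('pics/d4.png')[110:290,160:420],(780,540)[:2] if 0 else (400,277)); 
A=cv2.imread('pics/d4.png')[100:300,220:420];B=cv2.imread('pics/s4.png')[130:330,130:330]
cv2.imwrite('pics/c5.png',np.hstack([cv2.resize(x,(400,400),interpolation=cv2.INTER_CUBIC) for x in(A,B)]))
s=arm.get_state();print(s['t'],s['eef_pos'],s['ee_rot'],s['width'],s['q'])
```

```text
7.7333 [ 5.21251304e-01 -4.09437395e-04  1.31743029e-01] [-3.13805721 -0.70500923  2.85166415] 0.02183971486343038 [ 0.16191283  0.62491507  0.08725961 -0.28539832 -1.68307214 -1.95735192]
```

View pics/c5.png

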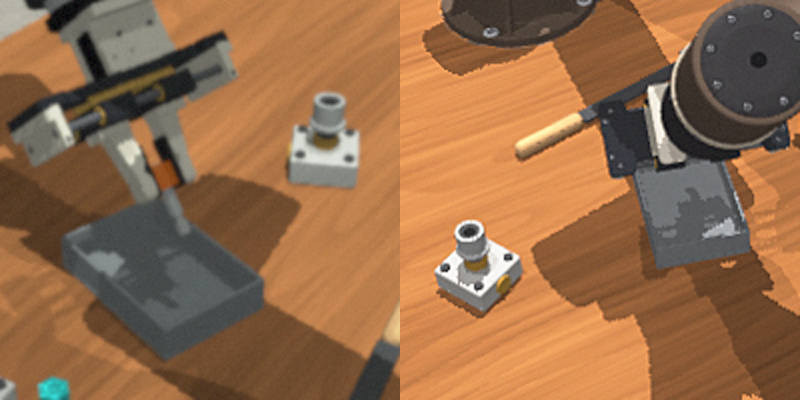

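The empty coupling's sleeve has snapped forward: side crop (328,110), scene crop (470,240). The plug is held tilted over the tray along its long axis, with its tip at side crop (183,232). I'll go down 70 mm and release.

Emit:
jog_arm:
  targets:
    - {"dx": -8, "dy": 0, "dz": 9, "rx": 0, "ry": 0, "rz": 0, "gripper": 1}
    - {"dx": -18, "dy": 0, "dz": 21, "rx": 0, "ry": 0, "rz": 0, "gripper": 1}
    - {"dx": -28, "dy": 0, "dz": 33, "rx": 0, "ry": 0, "rz": 0, "gripper": 1}
    - {"dx": -36, "dy": 0, "dz": 42, "rx": 0, "ry": 0, "rz": 0, "gripper": 1}
    - {"dx": -42, "dy": 0, "dz": 49, "rx": 0, "ry": 0, "rz": 0, "gripper": 1}
    - {"dx": -45, "dy": 0, "dz": 53, "rx": 0, "ry": 0, "rz": 0, "gripper": 1}
    - {"dx": -45, "dy": 0, "dz": 53, "rx": 0, "ry": 0, "rz": 0, "gripper": 1}
    - {"dx": -45, "dy": 0, "dz": 53, "rx": 0, "ry": 0, "rz": 0, "gripper": 1}

```text
t: 8.4
eef_pos: [0.5224, 0.0003, 0.0662]
ee_rot: [3.141, -0.699, 2.856]
force: [-0.4, 0.1, -1.0]
width: 0.0218
gripper_force: 20.0
```

Emit:
jog_arm:
  targets:
    - {"dx": -3, "dy": 0, "dz": 4, "rx": 0, "ry": 0, "rz": 0, "gripper": 1}
    - {"dx": -4, "dy": 0, "dz": 5, "rx": 0, "ry": 0, "rz": 0, "gripper": 1}
    - {"dx": -4, "dy": 0, "dz": 5, "rx": 0, "ry": 0, "rz": 0, "gripper": 0.45}
    - {"dx": -4, "dy": 0, "dz": 5, "rx": 0, "ry": 0, "rz": 0, "gripper": 0.45}
    - {"dx": -4, "dy": 0, "dz": 5, "rx": 0, "ry": 0, "rz": 0, "gripper": 0.45}
    - {"dx": -4, "dy": 0, "dz": 5, "rx": 0, "ry": 0, "rz": 0, "gripper": 0.45}
    - {"dx": -4, "dy": 0, "dz": 5, "rx": 0, "ry": 0, "rz": 0, "gripper": 0.45}
    - {"dx": -4, "dy": 0, "dz": 5, "rx": 0, "ry": 0, "rz": 0, "gripper": 0.45}

```text
t: 9.07
eef_pos: [0.522, 0.0003, 0.0592]
ee_rot: [3.142, -0.7, 2.855]
force: [0.3, 0.3, -0.0]
width: 0.0477
gripper_force: 0.0
```

Emit:
jog_arm:
  targets:
    - {"dx": 0, "dy": 0, "dz": -8, "rx": 0, "ry": 0, "rz": 0, "gripper": 0.45}
    - {"dx": 0, "dy": 0, "dz": -20, "rx": 0, "ry": 0, "rz": 0, "gripper": 0.45}
    - {"dx": 10, "dy": 0, "dz": -40, "rx": 0, "ry": 0, "rz": 0, "gripper": 0.45}
    - {"dx": 25, "dy": 0, "dz": -65, "rx": 0, "ry": 0, "rz": 0, "gripper": 0.45}
    - {"dx": 45, "dy": 0, "dz": -85, "rx": 0, "ry": 0, "rz": 0, "gripper": 0.45}
    - {"dx": 65, "dy": 0, "dz": -105, "rx": 0, "ry": 0, "rz": 0, "gripper": 0.45}
    - {"dx": 80, "dy": 0, "dz": -120, "rx": 0, "ry": 0, "rz": 0, "gripper": 0.45}
    - {"dx": 85, "dy": 0, "dz": -125, "rx": 0, "ry": 0, "rz": 0, "gripper": 0.45}

```text
t: 9.73
eef_pos: [0.5387, -0.0046, 0.2143]
ee_rot: [3.139, -0.693, 2.857]
force: [0.5, 1.2, 0.9]
width: 0.0483
gripper_force: 0.0
```

Run:
```python
from h import *
grab('side','d5')
s=arm.get_state();print(s['t'],s['eef_pos'],s['force'],s['width'])
```

```text
9.7833 [ 0.53858048 -0.00448855  0.21396163] [-0.08481491  0.15998044  1.38753803] 0.04780171280794433
```

View pics/d5.png

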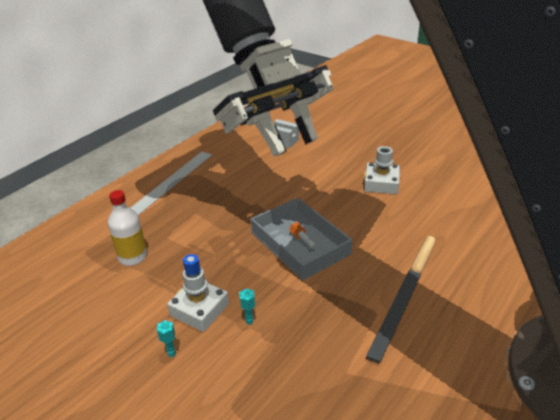

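The orange plug lies in the tray at (300,235) and the empty coupling's sleeve is forward at (384,160). The blue plug is still coupled at (192,265), and the gripper is clear of everything.

```bash
python3 -c "
from station import arm
print(arm.job_done())"
```

```text
the job is handed in; nothing more can be done
None
```

The orange plug is uncoupled and lying in the grey tray, its sleeve has snapped forward, the blue plug is still coupled, and the job was handed in at about 9.8 s.

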